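# Close the sprung jaw of a fossil holding jig

## Task

Clamp the plaster-jacketed fossil in its holding jig: squeeze the release lever on the sliding carriage, keep it squeezed while you slide the carriage up so that the sprung pad pushes the fossil fully home against the fixed stop, then let the lever go and make sure its tooth has dropped fully into a notch there, with the pad pressed part of the way in (at least 2 mm, but not to its end). Be gentle with the fossil: never ram it against the stop with more than 15 N. Leave the other things on the bench alone.

Things in the scene. Friction and masses are not known exactly. Their poses are not given: they have to be found in the camera images.
- jig: Fixed holding jig on a plywood board 180 x 460 x 12 mm. Its +y axis is forward: from the carriage towards the fossil and the stop; z up; yaw varies. Origin: underside of the board, on the rail's centre line, 155 mm ahead of the carriage's centre when joint carriage reads 0. Along the line from the rear: aluminium rail with a notched steel rack, then a wooden bed.
- rail (a point): Point on the jig, centre of the rail's top face, 22 mm above the jig's origin. On it lies the rack, 14 mm wide, 6 mm high: first an 21 mm long parking slot (the tooth starts in it), then upright-sided notches 6.2 mm long every 14 mm. The rack's place along the rail differs by up to 6 mm either way and is not measured: notches must be felt (or seen). A tooth in a notch locks both ways.
- bed (a point): Point on the jig, centre of the bed's top, 32 mm above the jig's origin: two wooden strips with side lips 8 mm higher, 46 mm apart, 215 mm long in y.
- carriage (a joint): Travel of the carriage along the jig's +y, m; about 0 at the start (parked), grows towards the fossil; 0.060 to 0.120 is needed. Stiff slide: about 9 N of friction, it stays where left. Carries, from rear to front: fixed grip plate, release lever, jaw block (67 to 81 mm ahead of point grip, 40 mm wide, top 74 mm above the jig's origin), sprung pad.
- grip (a point): Grasp point on the carriage, 78 mm above the jig's origin. Pinch from above, fingers closing along the jig's y, over the fixed grip plate (outer face 18 mm behind this point) and the lever (outer face 31 mm ahead at rest, 18 mm ahead when squeezed): 49 mm across at rest, 36 mm squeezed. Both end 14 mm above this point; below, between and beside them the carriage rises to 36 mm under it.
- plate (a point): Centre of the rear face of the black fixed grip plate (36 mm wide, 8 mm thick, 52 mm high), 18 mm behind point grip and 12 mm lower; it moves with the carriage. With the lever let go, the carriage can be pushed forward on this face.
- lever (a joint): Release lever angle, rad: 0 at rest, tooth down in a notch; 0.28 fully squeezed towards the grip plate (upright, about 9 N at the grasp point against a spring); tooth clear of the rack above about 0.20. It springs back when let go; if the tooth lands on a crest between notches it stays at about 0.16 to 0.19, and moving the carriage on with the lever free lets it drop.
- tooth (a point): Underside of the lever's steel tooth, 36 mm ahead of point grip, low on the rack; 4.5 mm long in the direction of travel. It lifts about 7 mm as the lever is squeezed.
- pad (a joint): How far the sprung rubber pad on the jaw is pressed in, m: 0 free, 0.024 its end. Its spring pushes with 2.5 N at first touch plus 0.18 N per mm.
- pad_face (a point): Centre of the pad's front face (36 mm wide, 32 mm high); it faces the jig's +y. It moves with the carriage and the pad; 119 mm ahead of point grip while the pad is free.
- stop: Fixed aluminium end stop on the bed, 42 mm wide, 40 mm high. Origin: bottom centre of the face that looks back (-y) to the fossil; its axes are parallel to the jig's. Its place along the bed varies.
- bone: Loose ochre fossil limb bone in a white plaster half-jacket 40 x 130 x 22 mm, 43 mm high in all, about 0.22 kg, lying lengthwise along y on the bed between the lips. Origin: centre of the jacket's underside. The jacket's flat ends lie 65 mm ahead and behind. It starts 8 to 30 mm short of the stop.
- bone_end (a point): Centre of the jacket's forward end face, the one that has to meet the stop.
- glue: Bystander: small white dropper bottle, 28 mm across, 65 mm high, standing on the jig's board beside the bed. Origin at its underside.
- chip: Bystander: chip of grey rock 30 x 22 x 14 mm lying on the jig's board on the other side. Origin at its underside.
- brush: Bystander: flat brush 220 mm long lying on the bench to the right of the jig. Origin at its underside.
- scribe: Bystander: white pneumatic engraving pen 140 mm long lying on the right of the bench. Origin at its underside.
- jar: Bystander: amber jar 80 mm across, 110 mm high, on the left of the bench. Origin at its underside.
- can: Bystander: spray can 52 mm across, 150 mm high, on the left of the bench. Origin at its underside.
- scalpel: Bystander: steel scalpel 150 mm long lying on the bench to the left of the jig. Origin at its underside.
Not all that is in view belongs to the job. Leave any green look-alike of the bone alone.

How it is judged (in metres and radians):
On the way, in this order (a step that is already met when the one before it is completed fails the run):
1. the release lever is squeezed (value of joint lever above 0.2 rad), for 0.1 s.
2. with the lever held squeezed, the carriage has been slid more than 45 mm towards the fossil (value of joint lever above 0.19 rad and value of joint carriage above 0.045 m), for 0.05 s.
At the end, for the whole second after the job is handed in: lever free and below 0.05 rad, tooth fully down in a notch; fossil flat on the bed (end-face centre under 16 mm above the stop origin), its end within 2.5 mm of the stop; pad pressed in 1 to 23.2 mm; carriage (3 mm/s) and fossil (10 mm/s) at rest (value of joint lever below 0.05 rad and value of joint pad between 0.001 and 0.0232 m and y of bone_end in the frame of stop above -0.0025 m and z of bone_end in the frame of stop below 0.016 m and velocity of joint carriage between -0.003 and 0.003 m/s and linear speed of bone below 0.01 m/s); the robot touches nothing.
It fails at once if the fossil is pressed against the stop with more than 15 N (contact force between bone and stop above 15 N).
It fails at once if a bystander is moved by more than 30 mm (distance of any of glue, chip, brush, scribe, jar, can, scalpel from where it was at the start of the episode above 0.03 m).
It also fails if it takes over 51 s, if anything falls off the work surface, if the arm or the gripper's body presses on something with over 40 N, if the wrist force passes 120 N, or if a joint passes its speed limit or range.

## Robot

A 6-joint arm with a two-finger parallel gripper is mounted at the origin on the work surface. World frame = base frame: x ahead of the robot, y to its left, z up, the work surface at z = 0. Lengths are in mm, angles in rad, forces in N, time in s.
With the tool pointing down it reaches from about 425 to 925 mm from the base axis. Payload 12.5 kg.
Tool frame: the origin (TCP) lies midway between the tips of the shut fingers; the grasp point (between the pads) lies 19 mm behind it (r.grip_point_offset is the distance from the TCP to the grasp point, in mm); z points along the fingers, y is the line along which they close (so a half turn about z gives the same grasp; the last joint's range is limited). The gripper opens to 85 mm and grips with 20 to 120 N. Pads are 22 mm wide; open, the fingers measure 114 mm over their backs; the gripper's body (76 mm by 85 mm) begins 54 mm behind the grasp point. The pads swing forward as they close: fully open they stand 13 mm farther back than shut.
Start: joints at [1.049, 0.491, 1.559, -0, 1.092, -0.106], TCP at [252.436, 571.77, 231.327] pointing down, gripper open.
Joint ranges: [-3.1, 3.1], [-0.84, 2.19], [0.05, 2.79], [-1.13, 4.28], [0.06, 2.93], [-2.69, 2.69]. Speed limits (rad/s): [2.22, 2.22, 2.79, 3.14, 3.14, 3.14].

## Interface

Orientations are given as a unit quaternion [w, x, y, z].
In Python, from workcell import r gives the robot as it stands.
- The arm moves only by the tool play_rows, never from a script. Its argument "deltas" is text: rows parted by semicolons, each of 4 numbers parted by spaces: the shift along the tool's x, y, z in mm, then the turn about the tool's z in rad. A call has 1 to 10 rows; each row shifts and turns the commanded pose from where the row before left it, along the tool's axes as they then stand; what a row does not reach is not made up. A row lasts 1/12 s, in which the tool goes at most 41.7 mm and 7.16 degrees, less where a joint would pass 70% of its speed; a pose out of reach is approached as far as the arm can. A call is refused whole if a number of a shift passes 41.7 or a number of a turn 0.125, either way. A call with a gripper value outside its range is refused whole. "fingers" is the opening in per cent of the stroke, from 0 (shut) to 100 (fully open), set as the call begins (left out, the last holds). The fingers move at their own pace and stop on an object; "force" is the grip in N (left out, the last holds). Time passes only in rows, so rows that do not move let the fingers close. It gives the time, the measured TCP pose, the force, the opening and the grip force at its end, in the units of the state.
- r.get_state(): the state, without advancing time (a new reading comes with each control period).
- r.snapshot(name): name is "scene" or "top" or "wrist"; returns the picture (420x560x3 uint8, red, green, blue); there is no depth.
- r.camera_params(name): a dict with "K" (3x3 intrinsics, pixels), "distortion" ([k1, k2, p1, p2, k3] as OpenCV has them; the pictures are not rectified), "T" (4x4, takes a point from camera to world coordinates); the wrist camera has in their place "T_tool_cam" (4x4, takes a point from camera to tool coordinates, whose origin is the TCP and whose axes are the flange's). Camera axes: x right, y down, z forward; pixel columns grow to the right and rows downward; lengths in mm; the calibration is good to about 2 mm. A picture is of the moment at which its call begins: read the wrist's pose just before it. camera_params takes no time and is no camera call.
- r.close_job(): hands the job in; it is judged then, once.
The state is a dict: "time_s": time; "joint_pos": joint angles; "joint_vel": joint speeds; "joint_efforts": joint torques, N m; "tool_pos": TCP position; "tool_rot": TCP orientation; "ft_force": force on the tool from outside, world axes, zero at the start; "ft_torque": the same for the moment, N m; "finger_gap": opening from 0.0 (shut) to 1.0 (fully open); "grip_force": force on a finger pad.
Only numpy, scipy, OpenCV 4.12 (cv2) and the standard library are available. Lean on these libraries where they do the work, as an engineer would, in place of code of your own. Each camera call takes 0.05 s, during which the arm holds its last target. There are 200 camera calls.

## Working session

There is one attempt and no reset: what is moved stays moved. The work goes in short steps, Python scripts to look and compute and a tool call to move; the robot and the scene stay as the last step left them, time stands still between calls to the robot, and variables do not carry over. Pictures are saved under pics/ and viewed, at most 10 in all, crops included, and the job is handed in when it is done.

Besides the shell and the picture viewer there is one more tool, called after ">>>" as name(argument=value, ...) on one line, values as JSON. play_rows: Moves the arm, as the interface text tells. Its arguments: {"type":"object","properties":{"deltas":{"type":"string"},"fingers":{"type":"number"},"force":{"type":"number"}},"required":["deltas"]}

```bash
mkdir -p pics; ls; python3 - <<'E'
from workcell import r
import cv2
for n in("scene","top"):
    cv2.imwrite(f"pics/{n}0.png",r.snapshot(n)[:,:,::-1])
    p=r.camera_params(n);print(n,p["K"],p["distortion"],p["T"])
print(r.camera_params("wrist"));s=r.get_state();print(s)
E
```

```text
pics
scene [[400.53339781   0.         272.07588726]
 [  0.         400.53339781 207.73092033]
 [  0.           0.           1.        ]] [0.01698928 0.         0.         0.         0.        ] [[-6.36968756e-02  6.92103867e-01 -7.18981881e-01  1.31171936e+03]
 [ 9.97952988e-01  4.82920131e-02 -4.19251154e-02  9.61212407e+01]
 [ 5.70454785e-03 -7.20180615e-01 -6.93763173e-01  9.23126269e+02]
 [ 0.00000000e+00  0.00000000e+00  0.00000000e+00  1.00000000e+00]]
top [[496.08057338   0.         288.7740512 ]
 [  0.         496.08057338 208.40421046]
 [  0.           0.           1.        ]] [-0.12953059  0.          0.          0.          0.        ] [[ 1.00037578e-02 -9.94975882e-01  9.96138461e-02  2.69074007e+02]
 [-9.99897711e-01 -8.93511078e-03  1.11682744e-02  6.56652245e+01]
 [-1.02221029e-02 -9.97153815e-02 -9.94963492e-01  1.73174142e+03]
 [ 0.00000000e+00  0.00000000e+00  0.00000000e+00  1.00000000e+00]]
{'K': array([[305.62754145,   0.        , 282.38187878],
       [  0.        , 305.62754145, 210.25257348],
       [  0.        ,   0.        ,   1.        ]]), 'distortion':
[... 442 characters left out ...]
0.1, 'joint_pos': array([ 1.04941579e+00,  4.91500871e-01,  1.55942761e+00, -4.99974851e-06,
        1.09170820e+00, -1.05597771e-01]), 'joint_vel': array([-0.00207769, -0.0035562 , -0.00253699, -0.00021828, -0.00172022,
        0.00023425]), 'joint_efforts': array([ 2.78477099e-03, -6.19452024e+01, -2.62023193e+01, -1.49310058e-04,
        2.91209253e-03,  6.96878919e-05]), 'tool_pos': array([252.31050291, 571.56838137, 230.77172354]), 'tool_rot': array([-1.58868766e-04,  2.06395989e-01,  9.78468407e-01, -4.97256817e-04]), 'ft_force': array([0.05438769, 0.40091089, 0.47906744]), 'ft_torque': array([-0.02062247,  0.02326169,  0.01220584]), 'grip_force': 0.0, 'finger_gap': 0.9989667998568171}
```

View pics/top0.png

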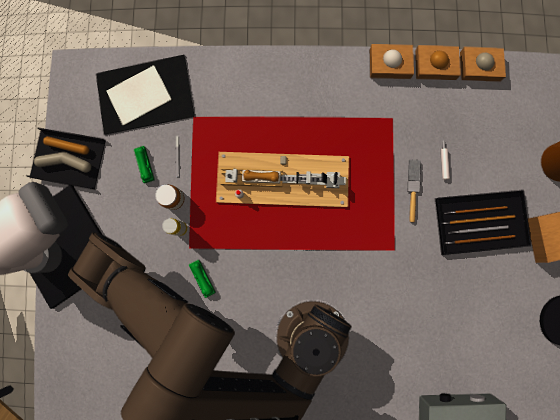

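View pics/scene0.png

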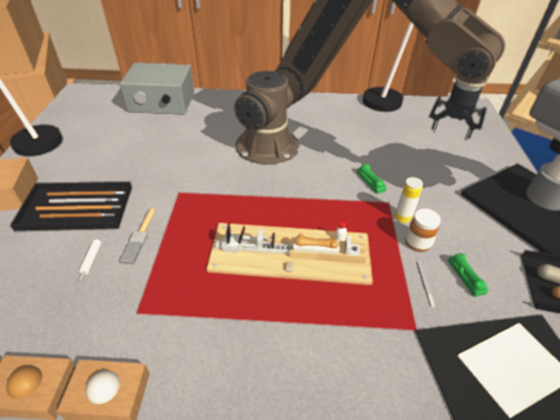

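Candidates for the fossil (top view):
- Ochre bone in its white jacket on the jig at (262,176).
- Bones in the tray at (66,145) and (62,160).
- Green look-alikes at (145,165) and (202,279).

By the description it is the one on the jig, with the carriage at about (325,180). I'll check that with a close crop.

```bash
cat > h.py <<'E'
from workcell import r
import numpy as np,cv2
from scipy.spatial.transform import Rotation as R
def tool():
    s=r.get_state();q=s["tool_rot"];T=np.eye(4);T[:3,:3]=R.from_quat([q[1],q[2],q[3],q[0]]).as_matrix();T[:3,3]=s["tool_pos"];return T
def cam(n):
    p=r.camera_params(n);T=p["T"] if "T" in p else tool()@p["T_tool_cam"];return p["K"],p["distortion"],np.array(T)
def toplane(n,uv,z,c=None):
    K,d,T=c or cam(n);u=cv2.undistortPoints(np.array(uv,float).reshape(-1,1,2),K,d).reshape(-1,2)
    D=np.c_[u,np.ones(len(u))]@T[:3,:3].T;return T[:3,3]+D*((z-T[2,3])/D[:,2])[:,None]
def proj(n,P,c=None):
    K,d,T=c or cam(n);W=np.linalg.inv(T);return cv2.projectPoints(np.array(P,float).reshape(-1,3),cv2.Rodrigues(W[:3,:3])[0],W[:3,3],K,d)[0].reshape(-1,2)
E
python3 - <<'E'
from h import *
im=cv2.imread("pics/top0.png")
c=im[145:215,210:358];cv2.imwrite("pics/crop1.png",cv2.resize(c,None,fx=5.4,fy=5.4,interpolation=cv2.INTER_CUBIC))
h=cv2.cvtColor(im,cv2.COLOR_BGR2HSV)
red=((h[...,0]<6)|(h[...,0]>174))&(h[...,1]>200)
m=np.zeros(red.shape,np.uint8);m[120:247,194:392]=~red[120:247,194:392]*np.uint8(255)
m=cv2.morphologyEx(m,cv2.MORPH_OPEN,np.ones((5,5)))
cs=max(cv2.findContours(m,0,2)[0],key=cv2.contourArea)
rc=cv2.minAreaRect(cs);b=cv2.boxPoints(rc);print(rc,b)
P=toplane("top",b,12);print(P,np.linalg.norm(P-np.roll(P,1,0),axis=1),P.mean(0))
E
```

```text
((282.6089172363281, 178.9503173828125), (132.55833435058594, 51.39579772949219), 2.045408248901367) [[215.45477 202.26624]
 [217.28918 150.9032 ]
 [349.76306 155.6344 ]
 [347.92865 206.99744]]
[[ 460.55773089  342.092747     12.        ]
 [ 643.91356169  340.54406903   12.        ]
 [ 630.36131983 -128.42431532   12.        ]
 [ 448.03410646 -121.27851903   12.        ]] [463.54047434 183.36237098 469.16415973 182.46718921] [545.71667972 108.23349542  12.        ]
```

View pics/crop1.png

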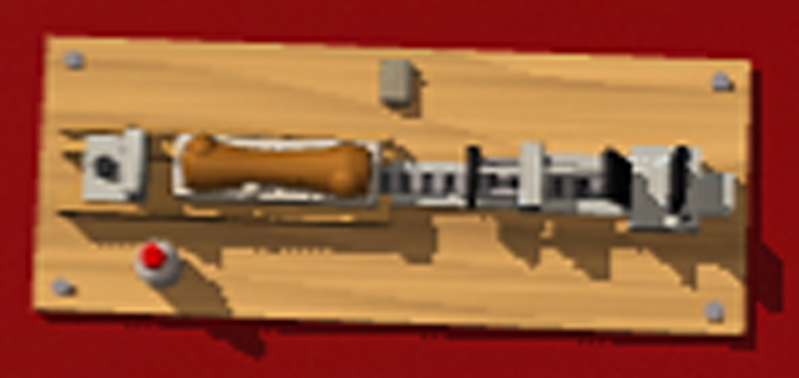

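The crop confirms it. The jacketed ochre bone sits on the jig at crop (275,165), with the stop on its left at (115,165). The black pad is at (472,180) and the jaw block at (532,175). The two black uprights are the lever at (618,178) and the grip plate at (680,178). Next I'll compute the approach.

```bash
python3 - <<'E'
from h import *
f=lambda x,y:(210+x/5.4,145+y/5.4)
print("plate,lever",toplane("top",[f(680,170),f(618,178)],92))
print("jaw,pad",toplane("top",[f(532,175),f(472,178)],74))
print("bone rear,front,stop top face",toplane("top",[f(378,175),f(175,165),f(146,160)],54))
T=tool();print(T.round(3))
fw=np.array([.028,1,0]);fw/=np.linalg.norm(fw)
print("turn",np.arctan2(T[:3,1]@np.array([-1,.028,0]),T[:3,1]@fw))
E
```

```text
plate,lever [[542.00723098 -72.63504107  92.        ]
 [536.61643307 -34.19232415  92.        ]]
jaw,pad [[540.9566981   18.57399034  74.        ]
 [538.72488641  56.12177574  74.        ]]
bone rear,front,stop top face [[543.40612857 115.5986815   54.        ]
 [548.88122007 244.71796809  54.        ]
 [551.97919269 263.28618354  54.        ]]
[[-9.15000e-01  4.04000e-01 -1.00000e-03  2.52311e+02]
 [ 4.04000e-01  9.15000e-01 -1.00000e-03  5.71568e+02]
 [ 0.00000e+00 -1.00000e-03 -1.00000e+00  2.30772e+02]
 [ 0.00000e+00  0.00000e+00  0.00000e+00  1.00000e+00]]
turn -0.38792491029242226
```

>>> play_rows(deltas="0 0 0 -0.097;0 0 0 -0.097;0 0 0 -0.097;0 0 0 -0.097;-20 -20 0 0;-20 -30 0 0;-20 -32 0 0;-20 -32 0 0;-20 -32 0 0;-20 -32 0 0", fingers=75, force=25)

```text
time_s: 0.93
tool_pos: [367.9, 388.9, 231.1]
tool_rot: [-0.0, 0.014, 1.0, -0.0]
ft_force: [0.5, 0.4, -0.1]
finger_gap: 0.75
grip_force: 0.0
```

>>> play_rows(deltas="-20 -34 0 0;-20 -34 0 0;-20 -34 0 0;-20 -34 0 0;-20 -34 0 0;-20 -34 0 0;-20 -34 0 0;-20 -34 0 0;-16 -34 0 0;-10 -33 0 0")

```text
time_s: 1.77
tool_pos: [545.0, 44.3, 231.0]
tool_rot: [0.0, 0.014, 1.0, 0.0]
ft_force: [0.1, 0.5, -0.3]
finger_gap: 0.752
grip_force: 0.0
```

>>> play_rows(deltas="0 -33 0 0;0 -33 0 0;0 -20 0 0;0 -14 0 0;0 0 0 0;0 0 0 0")

```text
time_s: 2.27
tool_pos: [541.0, -53.9, 231.1]
tool_rot: [-0.0, 0.015, 1.0, 0.0]
ft_force: [0.2, -0.1, -0.1]
finger_gap: 0.751
grip_force: 0.0
```

```bash
python3 - <<'E'
from h import *
print(tool().round(3));c=cam("wrist")
im=r.snapshot("wrist")[:,:,::-1];cv2.imwrite("pics/w1.png",im);np.save("w1T.npy",c[2])
cv2.imwrite("pics/w1b.png",cv2.resize(im,(800,600)))
E
```

```text
[[-1.00000e+00  2.90000e-02 -0.00000e+00  5.41027e+02]
 [ 2.90000e-02  1.00000e+00  0.00000e+00 -5.38830e+01]
 [ 0.00000e+00  0.00000e+00 -1.00000e+00  2.31055e+02]
 [ 0.00000e+00  0.00000e+00  0.00000e+00  1.00000e+00]]
```

View pics/w1b.png

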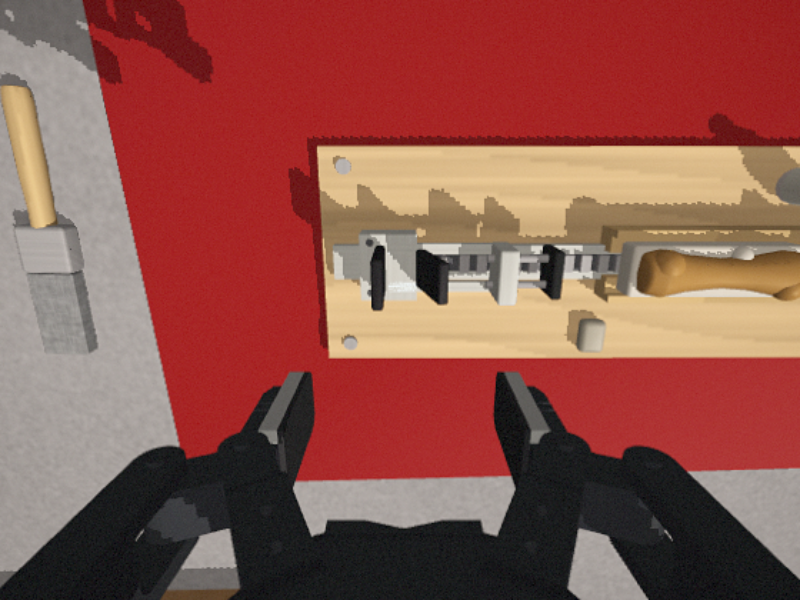

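The wrist view shows the board edge level, so the yaw is aligned. The plate top is at about (372–384, 248–309), the lever at (417–447, 250–303) and the jaw at (492–518, 245–303). The pad front is near 563 and the jacket's rear end near 622.

```bash
python3 - <<'E'
from h import *
c=list(cam("wrist"));c[2]=np.load("w1T.npy");s=1.42857
im=cv2.imread("pics/w1.png");g=im.max(2)
for row in (185,195,205):print(row,g[row,250:320].tolist())
q=lambda L,z:print(z,toplane("wrist",np.array(L)/s,z,c)[:,:2].round(1).tolist())
q([(372,280),(384,280),(378,247),(378,309),(447,290),(418,270)],92)
q([(492,275),(518,275),(505,245),(505,303),(563,275)],74)
q([(622,270),(622,245),(622,297)],54)
q([(318,146),(330,357)],12)
E
```

```text
185 [144, 148, 149, 151, 154, 152, 151, 150, 149, 58, 27, 36, 42, 45, 51, 52, 49, 43, 22, 97, 222, 209, 214, 215, 213, 209, 210, 210, 214, 213, 146, 147, 145, 147, 147, 147, 152, 152, 147, 151, 155, 48, 23, 29, 29, 30, 9, 21, 18, 28, 27, 26, 29, 18, 14, 21, 11, 34, 36, 41, 41, 41, 49, 50, 47, 66, 63, 63, 65, 67]
195 [148, 155, 204, 216, 143, 147, 150, 148, 147, 83, 31, 38, 40, 46, 53, 47, 44, 39, 24, 75, 186, 211, 213, 214, 210, 211, 211, 211, 213, 212, 212, 213, 210, 211, 213, 214, 213, 171, 169, 144, 149, 44, 18, 11, 20, 26, 30, 29, 23, 18, 21, 24, 15, 18, 28, 23, 17, 36, 52, 64, 61, 59, 57, 78, 187, 212, 208, 210, 209, 208]
205 [237, 236, 224, 210, 213, 215, 213, 115, 97, 77, 19, 39, 36, 49, 50, 50, 46, 44, 38, 118, 221, 207, 211, 214, 210, 209, 208, 210, 211, 210, 212, 213, 210, 210, 210, 214, 213, 216, 212, 212, 212, 224, 240, 238, 239, 241, 244, 187, 78, 15, 16, 30, 23, 27, 22, 22, 25, 30, 59, 72, 63, 62, 62, 147, 249, 240, 239, 238, 239, 238]
92 [[539.5, -75.4], [539.7, -67.4], [517.3, -70.4], [560.1, -72.4], [548.0, -25.2], [533.5, -44.5]]
74 [[543.2, 8.4], [543.7, 26.9], [521.9, 16.8], [564.4, 18.6], [544.6, 58.9]]
54 [[547.4, 110.7], [528.3, 108.3], [568.9, 113.4]]
12 [[451.3, -118.7], [632.6, -123.9]]
```

>>> play_rows(deltas="0 3 30 0;0 0 35 0;0 0 35 0;0 0 30 0;0 0 20 0;0 0 12 0;0 0 8 0;0 0 4 0;0 0 0 0")

```text
time_s: 3.07
tool_pos: [541.2, -49.9, 57.0]
tool_rot: [-0.0, 0.014, 1.0, 0.0]
ft_force: [0.6, -0.5, -0.5]
finger_gap: 0.751
grip_force: 0.0
```

```bash
python3 - <<'E'
from h import *
print(tool().round(3)[:3,3],r.get_state()["ft_force"]);c=cam("wrist")
im=r.snapshot("wrist")[:,:,::-1];cv2.imwrite("pics/w2b.png",cv2.resize(im,(800,600)))
E
```

```text
[541.244 -49.857  56.961] [ 0.55670969 -0.50310038 -0.5227925 ]
```

View pics/w2b.png

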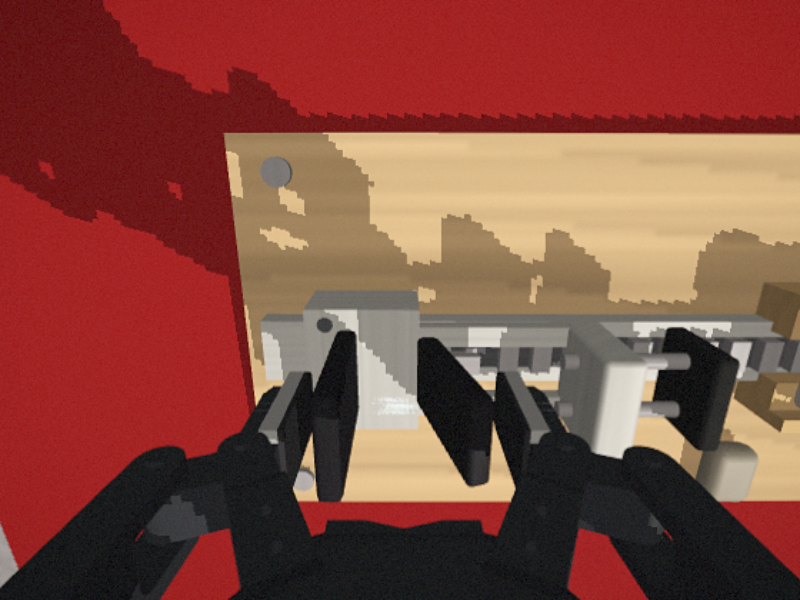

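The fingers straddle the plate at (335,420) and the lever at (455,420), clear of both and of the jaw block. Now I'll squeeze.

>>> play_rows(deltas="0 0 0 0;0 0 0 0;0 0 0 0;0 0 0 0;0 0 0 0;0 0 0 0;0 0 0 0;0 0 0 0", fingers=0, force=30)

```text
time_s: 3.78
tool_pos: [542.3, -51.3, 59.4]
tool_rot: [0.002, 0.014, 1.0, -0.001]
ft_force: [-2.9, -5.8, 13.5]
finger_gap: 0.416
grip_force: 30.2
```

>>> play_rows(deltas="0 2 0 0;0 4 0 0;0 5 0 0;0 5 0 0;0 5 0 0;0 5 0 0;0 5 0 0;0 4 0 0;0 2 0 0;0 0 0 0")

```text
time_s: 4.62
tool_pos: [543.3, -14.0, 59.4]
tool_rot: [0.002, 0.014, 1.0, -0.0]
ft_force: [-1.4, -3.5, 13.4]
finger_gap: 0.413
grip_force: 29.5
```

```bash
python3 - <<'E'
from h import *
print(tool().round(3)[:3,3],r.get_state()["ft_force"]);c=cam("wrist");np.save("w3T.npy",c[2])
im=r.snapshot("wrist")[:,:,::-1];cv2.imwrite("pics/w3b.png",cv2.resize(im,(800,600)));cv2.imwrite("pics/w3.png",im)
E
```

```text
[543.335 -13.962  59.411] [-1.35018505 -3.54867258 13.38986529]
```

View pics/w3b.png

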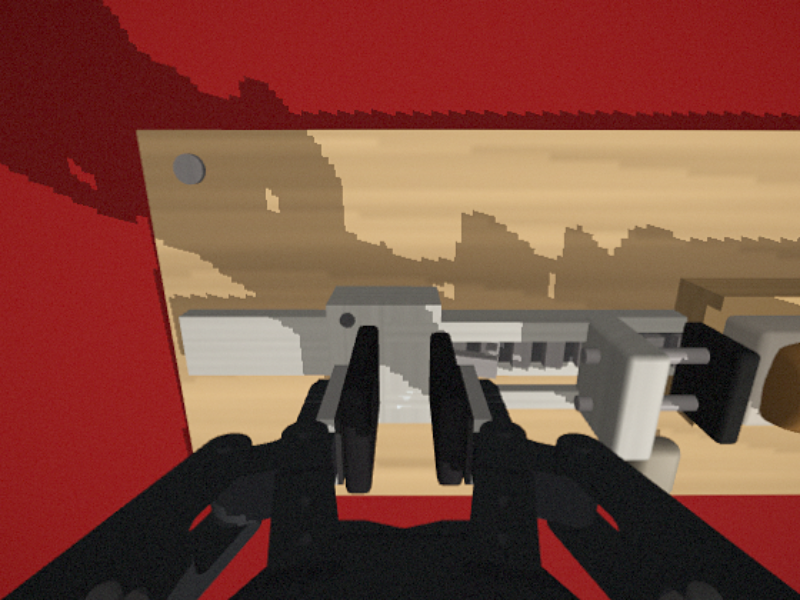

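The lever is fully squeezed. The pad at (715,385) is just short of the jacket's rear end at (760,350). I'll go on slowly, tracking the black pad in the wrist image, where the jaw is fixed, to measure how far it's pressed.

>>> play_rows(deltas="0 1.5 0 0;0 2 0 0;0 2 0 0;0 2 0 0;0 2 0 0;0 2 0 0;0 2 0 0;0 2 0 0;0 1.5 0 0;0 0 0 0")

```text
time_s: 5.5
tool_pos: [543.8, 2.7, 59.4]
tool_rot: [0.002, 0.014, 1.0, -0.001]
ft_force: [-2.2, -6.2, 13.3]
finger_gap: 0.413
grip_force: 30.4
```

```bash
cat > pad.py <<'E'
from h import *
def pad(im):
    m=(im.max(2)<45).astype(np.uint8);m[:,:465]=0;m[:215]=0;m[325:]=0
    n,l,s,c=cv2.connectedComponentsWithStats(m);i=1+np.argmax(s[1:,4]);return s[i].tolist(),c[i].round(1).tolist()
if __name__=="__main__":
    print(pad(cv2.imread("pics/w3.png")))
    s=r.get_state();im=r.snapshot("wrist");print(pad(im),s["tool_pos"].round(1),s["ft_force"].round(1),s["time_s"])
    cv2.imwrite("pics/cur.png",im[:,:,::-1])
    t=r.snapshot("top");cv2.imwrite("pics/topc.png",t[:,:,::-1])
E
python3 pad.py; python3 - <<'E'
from h import *
t=cv2.imread("pics/topc.png")[150:205,210:340];cv2.imwrite("pics/top2.png",cv2.resize(t,None,fx=6,fy=6,interpolation=cv2.INTER_CUBIC))
E
```

```text
([469, 226, 63, 84, 3005], [500.8, 266.2])
([469, 226, 63, 84, 3035], [501.1, 266.4]) [543.8   2.7  59.4] [-2.2 -6.2 13.3] 5.5
```

View pics/top2.png

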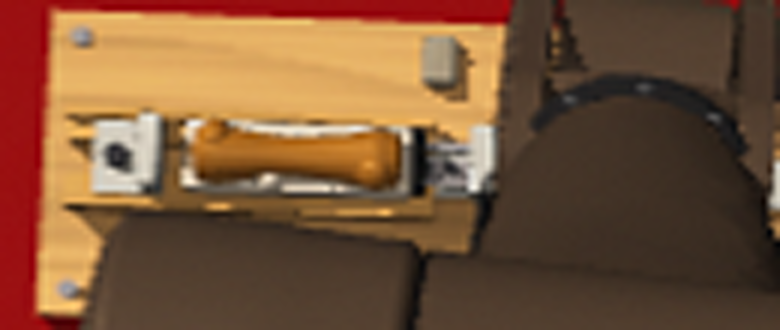

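The pad now touches the jacket at top-crop x≈415 and isn't pressed in yet. The jacket's front end (x≈182) is about 10 mm short of the stop face (x≈163). Continuing gently.

>>> play_rows(deltas="0 1.5 0 0;0 1.5 0 0;0 1.5 0 0;0 1.5 0 0;0 1.5 0 0;0 1.5 0 0;0 1.5 0 0;0 1.5 0 0;0 1 0 0;0 0 0 0")

```text
time_s: 6.43
tool_pos: [544.2, 15.6, 59.4]
tool_rot: [0.002, 0.014, 1.0, -0.001]
ft_force: [-2.0, -7.6, 13.7]
finger_gap: 0.411
grip_force: 30.6
```

```bash
python3 pad.py
```

```text
([469, 226, 63, 84, 3005], [500.8, 266.2])
([469, 226, 63, 84, 3050], [501.2, 266.5]) [544.2  15.6  59.4] [-2.  -7.6 13.7] 6.4333
```

>>> play_rows(deltas="0 1 0 0;0 1 0 0;0 1 0 0;0 1 0 0;0 1 0 0;0 1 0 0;0 0 0 0")

```text
time_s: 7.12
tool_pos: [544.3, 21.4, 59.4]
tool_rot: [0.002, 0.014, 1.0, -0.001]
ft_force: [-3.0, -10.9, 13.2]
finger_gap: 0.41
grip_force: 31.5
```

```bash
python3 pad.py
```

```text
([469, 226, 63, 84, 3005], [500.8, 266.2])
([465, 226, 55, 84, 2828], [491.4, 266.6]) [544.3  21.4  59.4] [ -3.  -10.9  13.2] 7.1167
```

The pad is now pressed about 4 mm (shifted about 9.5 px left) and the jacket is at the stop. I'll let the lever go here, then push on the plate with the rear finger to find the notch.

>>> play_rows(deltas="0 0 0 0;0 0 0 0;0 0 0 0;0 2 0 0;0 2 0 0;0 2 0 0;0 0 0 0", fingers=67)

```text
time_s: 7.8
tool_pos: [543.5, 28.8, 57.3]
tool_rot: [0.0, 0.014, 1.0, -0.0]
ft_force: [0.1, -0.4, 0.5]
finger_gap: 0.669
grip_force: 0.0
```

```bash
python3 pad.py; python3 - <<'E'
import cv2
cv2.imwrite("pics/curb.png",cv2.resize(cv2.imread("pics/cur.png"),(800,600)))
E
```

```text
([469, 226, 63, 84, 3005], [500.8, 266.2])
([465, 229, 42, 86, 2309], [481.8, 271.2]) [543.5  28.8  57.3] [ 0.1 -0.4  0.5] 7.8
```

View pics/curb.png

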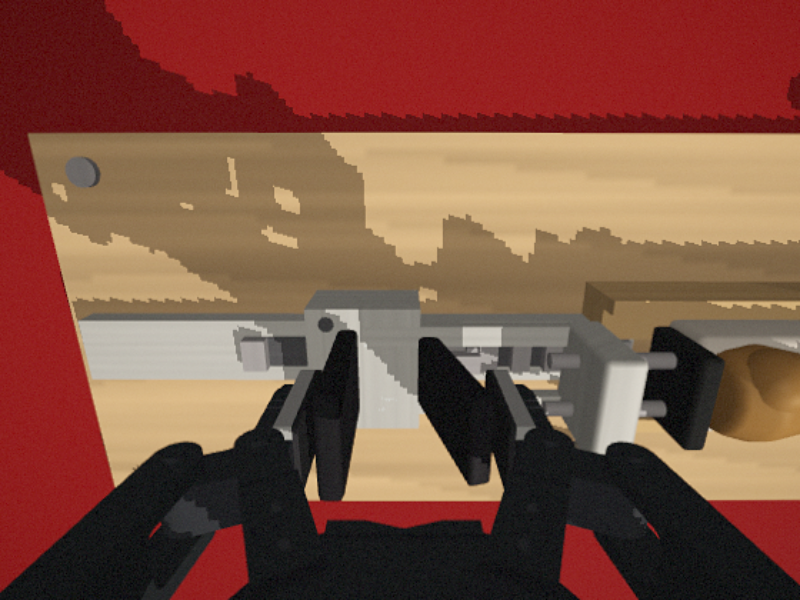

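The lever and plate look just as they did at rest in the earlier view. I'll check that numerically.

```bash
python3 - <<'E'
import cv2
a=cv2.imread("pics/w2b.png").max(2);b=cv2.imread("pics/curb.png").max(2)
for row in (440,455,465,475,482):
    f=lambda g:[i for i in range(300,500) if (g[row,i]<50)!=(g[row,i-1]<50)]
    print(row,f(a),f(b))
ra=cv2.imread("pics/w2b.png")[325:500,412:470];gb=cv2.imread("pics/curb.png")
m=cv2.matchTemplate(gb[310:515,390:492],ra,cv2.TM_CCOEFF_NORMED);print("lever",cv2.minMaxLoc(m)[1],cv2.minMaxLoc(m)[3],"expect 22,15")
ra=cv2.imread("pics/w2b.png")[325:505,318:362]
m=cv2.matchTemplate(gb[310:520,300:380],ra,cv2.TM_CCOEFF_NORMED);print("plate",cv2.minMaxLoc(m)[1],cv2.minMaxLoc(m)[3],"expect 18,15")
E
```

```text
440 [308, 313, 352, 441, 491] [353, 443]
455 [303, 315, 349, 450, 473, 485, 489] [300, 314, 316, 350, 452, 490, 495]
465 [300, 316, 348, 456, 473] [300, 311, 317, 349, 457, 476, 480, 482, 485, 490, 497]
475 [316, 346, 462, 473, 485, 488] [300, 301, 308, 318, 347, 463, 476, 479, 481, 483, 488]
482 [317, 344, 466, 472, 479, 480] [306, 318, 346, 468, 481]
lever 0.9900063276290894 (23, 15) expect 22,15
plate 0.9905598759651184 (19, 14) expect 18,15
```

The lever-to-plate spacing matches the rest view to within about 1 px, so the tooth is fully down. I'll withdraw and take a last look.

>>> play_rows(deltas="0 0 -4 0;0 0 -10 0;0 0 -20 0;0 0 -30 0;0 0 -35 0;0 0 -35 0;0 30 -30 0;0 35 0 0;0 35 0 0;0 0 0 0")

```text
time_s: 8.73
tool_pos: [546.0, 132.1, 222.5]
tool_rot: [0.001, 0.013, 1.0, 0.001]
ft_force: [0.1, -1.1, -0.7]
finger_gap: 0.67
grip_force: 0.0
```

>>> play_rows(deltas="0 20 0 0;0 0 0 0;0 0 0 0")

```text
time_s: 8.98
tool_pos: [546.6, 148.1, 221.3]
tool_rot: [0.0, 0.013, 1.0, 0.0]
ft_force: [0.2, -1.2, 1.1]
finger_gap: 0.672
grip_force: 0.0
```

```bash
python3 - <<'E'
from h import *
print(r.get_state()["time_s"],tool()[:3,3])
np.save("w4T.npy",cam("wrist")[2]);cv2.imwrite("pics/w4b.png",cv2.resize(r.snapshot("wrist")[:,:,::-1],(800,600)))
E
```

```text
8.9833 [546.55546265 148.14682207 221.33669986]
```

View pics/w4b.png

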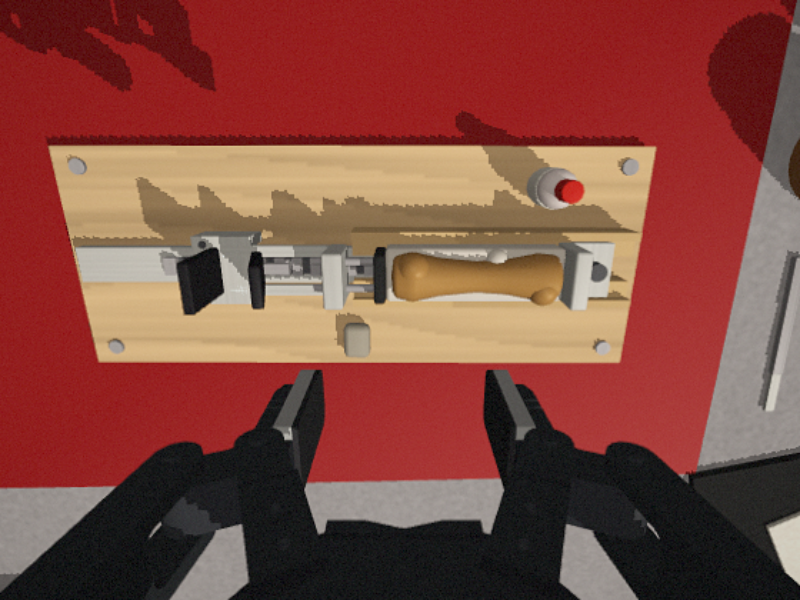

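The jacket's front end meets the stop at about (563,275), the pad at (381,275) presses its rear end, and the glue and chip haven't been touched. Handing in.

```bash
python3 -c "
from workcell import r
print(r.close_job())"
```

```text
the job is handed in; nothing more can be done
None
```

The fossil is clamped and the job is handed in, at about 9 s of the 51 s allowed. In the last views the jacket is home against the stop, the pad is pressed in about 4–5 mm, and the lever is at rest with its tooth down in a notch. The gripper is clear and the bystanders untouched; no verdict came back on hand-in.

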